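# Close the egg pot with its nested lids, then hold the cover up

### The job

Close up the loaded egg pot: pick up the nested pair of lids from the drip plate by the inner lid's black knob, carry the two together and lower them onto the pot, without dropping them, until the inner lid is fully seated inside the pot and the outer cover rests on the rim, then let go. Then take the outer cover by its collar and lift it alone straight up, leaving the inner lid seated and untouched, and finish while still holding the cover level and centred over the pot, about 12 cm above where it rested, so that it can drip back onto the pot. Do not disturb the other things on the counter.

Things in the scene. Friction and masses are not known exactly. Their poses are not given: they have to be found in the camera images.
- pot_rim (a point): centre of the rim of the open round steel pot, on its axis at rim level, 135 mm above the counter; z up. Pot 140 mm outside, 134 inside diameter. When both lids are home, drop_lid_mid is 22 mm and cover_mid 9.5 mm above this point.
- pot: the pot, holding brown eggs, built into a dark square warmer (200 x 200 x 35 mm) fixed to the counter; origin at the centre of the underside. Inside the pot a ledge (clear opening 109 mm) 14 mm below the rim carries the inner lid's underside.
- drop_lid_mid (a point): centre of the loose inner lid: on its axis, half-way up, 36 mm above its underside; z along its axis, up. Its round black plastic knob (22 mm diameter) reaches from 8 to 36 mm above this point and stands up through the cover's collar.
- drop_lid: the inner steel lid, 0.18 to 0.29 kg; origin at the centre of its underside. Heights above it, mm: disc 126 diameter 0-5, step 108 dia 5-11 (carries the cover while the pair is carried by the knob), boss 34 dia 11-24, stem 18 dia 24-44, knob 22 dia 44-72. Starts on the drip plate.
- cover_mid (a point): centre of the loose outer cover: on its axis, half-way up, 17.5 mm above the skirt's lower edge; z along its axis, up. Its upright tubular collar (50 mm outside, 42 inside diameter) reaches from 6.5 mm below to 17.5 mm above this point.
- cover: the outer steel cover, 0.19 to 0.31 kg; origin on its axis at the skirt's lower edge. Heights, mm: skirt 160/154 dia 0-8, holed plate 8-11, collar 11-35. Collar top over the inner lid's underside: 38 mm when carried, 41 on the pot, where the plate rests on the rim (knob stands 31 out). The lids have 4 mm sideways play.
- drip_plate: flat round aluminium plate, 184 mm diameter x 6 high, fixed to the counter, on which the nested lids start; origin at the centre of its underside
- shaker: bystander, leave alone: small glass shaker jar, 40 dia x 75 tall (mm)
- sauce_cup: bystander, leave alone: small open steel sauce bowl, 60 dia x 35 tall (mm)
- red_bowl: bystander, leave alone: red plastic bowl, 120 dia x 50 tall (mm)
- squeeze: bystander, leave alone: yellow squeeze bottle, 56 dia x 150 tall (mm)
- spoon: bystander, leave alone: spoon with a wooden handle, lying on the counter, about 200 long (mm)
- small_cup: bystander, leave alone: steel mug, 72 dia x 85 tall (mm)
- tongs: bystander, leave alone: steel tongs lying on the counter, 240 long (mm)

How it is judged:
By the outcome, as a careful person would: the job done as asked, in the order asked, and still so for the second after the job is handed in, while the arm keeps its last pose, push and grip.
It also fails if it takes over 58 s, if anything falls off the work surface, if the arm or the gripper's body presses on something with over 40 N, if the wrist force passes 120 N, or if a joint passes its speed limit or range.

### The arm

A 6-joint arm with a two-finger parallel gripper is mounted at the origin on the work surface. World frame = base frame: x ahead of the robot, y to its left, z up, the work surface at z = 0. Lengths are in m, angles in degrees, forces in N, time in s.
With the tool pointing down it reaches from about 0.275 to 0.85 m from the base axis. Payload 5.2 kg.
Tool frame: the origin (TCP) lies on the centre line of the jaws, within the pads' length; the fingertips stand 25 mm ahead of it and the grasp point (between the pads) lies 6 mm ahead of it (tip_extent is the z of the fingertips in the tool frame, in m); z points along the fingers, x is the direction in which the jaws open and shut, and the axes are right-handed (so a half turn about z gives the same grasp; the last joint's range is limited). The gripper opens to 85 mm and grips with 20 to 120 N. Pads are 22 mm wide; open, the fingers measure 114 mm over their backs; the gripper's body (76 mm by 85 mm) begins 54 mm behind the grasp point. The pads swing forward as they close: fully open they stand 13 mm farther back than shut.
Start: joints at [-75.734, 14.817, 87.949, -0, 77.235, -11.62], TCP at [0.24, -0.495, 0.256] pointing down, gripper open.
Joint ranges: [-179.93, 179.93], [-52.35, 119.4], [10.71, 147.94], [-69.91, 249.91], [12.55, 155.21], [-178.61, 178.61]. Speed limits (degrees/s): [147.25, 147.25, 180, 180, 180, 180].

### API

Orientations are given as a 3x3 rotation matrix whose columns are the frame's x, y, z axes.
In Python, from station import get_state, snapshot, camera_params, finish_job, recognise, tip_extent gives the robot as it stands.
- The arm moves only by the tool play_rows, never from a script. Its argument "plan" is a list of rows, each an object with "travel": the shift along the world's x, y, z in m, a list of three; "turn": the turn, a rotation vector about the world's x, y, z in degrees, a list of three; "hand": the opening, from 0 (shut) to 1 (fully open). A call has 1 to 20 rows; each row is the pose to reach, as a shift and turn from the pose commanded when the call began; what a row does not reach only later rows make up. A row lasts 1/10 s, in which the tool goes at most 50 mm and 8.59 degrees, less where a joint would pass 70% of its speed; a pose out of reach is approached as far as the arm can. A call with a gripper value outside its range is refused whole. The fingers move at their own pace and stop on an object; "newtons" is the grip in N (left out, the last holds). Time passes only in rows, so rows that repeat a pose let the fingers close. It gives the time, the measured TCP pose, the force and the opening at its end, in the units of the state.
- get_state(): the state, without advancing time (a new reading comes with each control period).
- snapshot(name): name is "side" or "top"; returns the picture (400x640x3 uint8, red, green, blue); there is no depth.
- camera_params(name): a dict with "camera_matrix" (3x3 intrinsics, pixels), "world_from_camera" (4x4, takes a point from camera to world coordinates). Camera axes: x right, y down, z forward; pixel columns grow to the right and rows downward; lengths in m; the calibration is good to about 2 mm. A picture is of the moment at which its call begins. camera_params takes no time and is no camera call.
- finish_job(): hands the job in, once; it reports no verdict.
Trained networks look in the newest picture that a camera, given by its name, has taken for a name from the list of things; names that differ only in an ending like _2 or _b are one class to them, and where a whole thing is asked for, a point or a joint stands for the part that bears it (a point fixed in the world has none). Each returns a list of dicts, best first, with "conf" (0 to 1); they miss things now and then, are a little off and sometimes report something else, mostly with a low value. They report only what shows in the picture. A call takes as long as a camera call.
- recognise(thing, camera): "extent" ([left, top, width, height] in pixels, round what is visible of it).
The state is a dict: "time": time; "qpos": joint angles; "dq": joint speeds; "joint_torque": joint torques, N m; "eef_pos": TCP position; "tool_rot": TCP orientation; "contact_force": force on the tool from outside, world axes, zero at the start; "wrist_torque": the same for the moment, N m; "gripper_width": finger opening in m.
Only numpy, scipy, OpenCV 4.12 (cv2) and the standard library are available. Lean on these libraries where they do the work, as an engineer would, in place of code of your own. Each camera call takes 0.05 s, during which the arm holds its last target.

## Working session

There is one attempt and no reset: what is moved stays moved. The work goes in short steps, Python scripts to look and compute and a tool call to move; the robot and the scene stay as the last step left them, time stands still between calls to the robot, and variables do not carry over. Pictures are saved under pics/ and viewed, and the job is handed in when it is done.

Besides the shell and the picture viewer there is one more tool, called after "Emit:" as a command line: name --argument value ..., lists and objects as JSON in quotes. play_rows: Moves the arm, as the interface text tells. Its arguments: {"type":"object","properties":{"plan":{"type":"array"},"newtons":{"type":"number"}},"required":["plan"]}

```bash
mkdir -p pics; ls; python3 - <<'E'
from station import *
import cv2, numpy as np
print(get_state(), tip_extent() if callable(tip_extent) else tip_extent)
for c in ("side","top"):
    im=snapshot(c); cv2.imwrite(f"pics/{c}0.png",im[:,:,::-1])
    p=camera_params(c); print(c,np.round(p["camera_matrix"],2).tolist(),np.round(p["world_from_camera"],4).tolist())
    for t in ("pot","drop_lid","cover","drip_plate","pot_rim","drop_lid_mid","cover_mid"):
        try: print(t,[(r["conf"],r["extent"]) for r in recognise(t,c)[:2]])
        except Exception as e: print(t,e)
E
```

```text
pics
{'time': 0.0, 'qpos': array([-7.57323710e+01,  1.48589477e+01,  8.80133117e+01, -1.22809536e-03,
        7.72347726e+01, -1.16198091e+01]), 'dq': array([-0.02054561,  0.10794991, -0.00311352,  0.08762181, -0.10442409,
       -0.03860731]), 'joint_torque': array([ 7.90237100e-04, -4.46027398e+01, -2.90574718e+01, -2.13017283e-04,
        1.18507704e-02,  2.37235213e-05]), 'eef_pos': array([ 0.24001894, -0.49430606,  0.25546194]), 'tool_rot': array([[ 4.36608391e-01, -8.99651534e-01, -4.80645921e-04],
       [-8.99649793e-01, -4.36608510e-01,  1.80528799e-03],
       [-1.83398421e-03, -3.55790881e-04, -9.99998255e-01]]), 'contact_force': array([-0.67729199,  0.29002827,  0.50612299]), 'wrist_torque': array([ 0.01528211, -0.00695615,  0.06393691]), 'gripper_width': 0.08530932974502334} 0.025
side [[503.99, 0.0, 312.81], [0.0, 503.99, 199.88], [0.0, 0.0, 1.0]] [[0.9653, -0.1801, 0.189, 0.2307], [-0.2603, -0.6082, 0.7499, -1.0409], [-0.0201, -0.7731, -0.634, 0.9869], [0.0, 0.0, 0.0, 1.0]]
pot [(0.78, [289.2, 131.5, 66.9, 69.8])]
drop_lid [(0.61, [348.1, 263.2, 15.1, 21.4])]
cover [(0.71, [323.2, 263.5, 66.8, 53.0])]
drip_plate [(0.62, [350.9, 265.3, 12.2, 20.5]), (0.6, [320.0, 257.5, 74.0, 59.1])]
pot_rim [(0.72, [284.4, 129.5, 73.0, 70.2]), (0.39, [384.5, 186.8, 42.9, 29.3])]
drop_lid_mid [(0.64, [349.4, 263.9, 10.4, 17.0])]
cover_mid [(0.96, [327.2, 262.5, 60.9, 52.0]), (0.34, [286.4, 106.9, 17.9, 44.0])]
top [[458.86, 0.0, 317.62], [0.0, 458.86, 198.58], [0.0, 0.0, 1.0]] [[0.0088, -0.9971, 0.0756, 0.4139], [-0.9999, -0.0083, 0.0068, -0.0112], [-0.0062, -0.0756, -0.9971, 1.4969], [0.0, 0.0, 0.0, 1.0]]
pot [(0.76, [211.3, 145.7, 78.5, 75.6])]
drop_lid []
cover [(0.68, [374.0, 170.3, 45.5, 50.9])]
drip_plate [(0.73, [362.2, 169.0, 42.6, 54.8])]
pot_rim [(0.84, [211.7, 142.0, 77.9, 74.0])]
drop_lid_mid [(0.55, [389.4, 190.3, 14.4, 13.2])]
cover_mid [(0.9, [372.4, 175.0, 47.0, 49.2])]
```

View pics/side0.png

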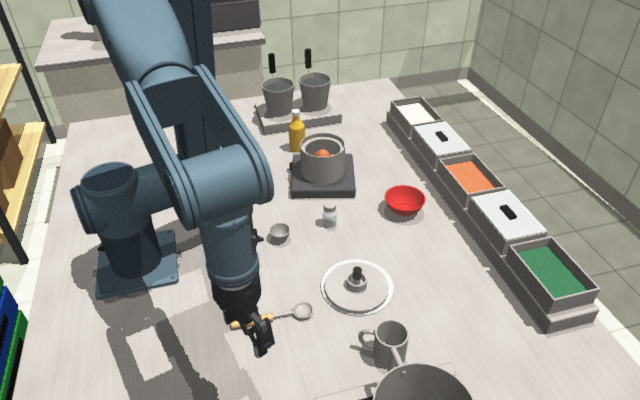

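View pics/top0.png

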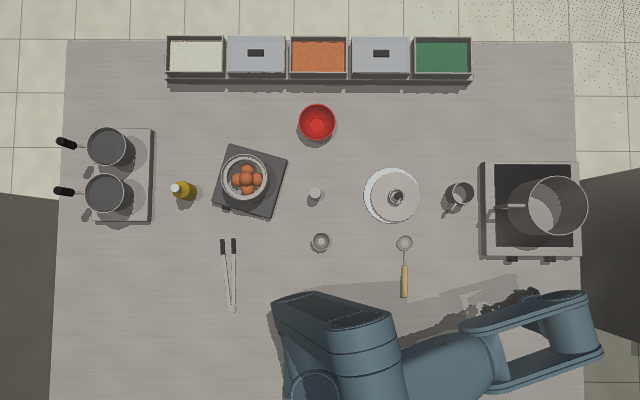

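```bash
cat > h.py <<'E'
import numpy as np, cv2
from station import *
def proj(c,P):
    p=camera_params(c);T=np.linalg.inv(p["world_from_camera"]);P=np.atleast_2d(P)
    q=P@T[:3,:3].T+T[:3,3];q=q@np.array(p["camera_matrix"]).T;return q[:,:2]/q[:,2:]
def ray(c,u,v,z):
    p=camera_params(c);W=np.array(p["world_from_camera"]);d=W[:3,:3]@np.linalg.inv(p["camera_matrix"])@np.array([u,v,1.]);o=W[:3,3]
    return o+d*(z-o[2])/d[2]
def circ(x,y,z,D,n=90):
    a=np.linspace(0,2*np.pi,n);return np.c_[x+D/2*np.cos(a),y+D/2*np.sin(a),z+0*a]
def overlay(c,im,box,circles,name,s=6):
    l,t,w,h=box
    o=cv2.resize(im[t:t+h,l:l+w,::-1],None,fx=s,fy=s,interpolation=cv2.INTER_CUBIC)
    for k,C in enumerate(circles):
        pts=((proj(c,circ(*C))-[l,t]+.5)*s).round().astype(int)
        cv2.polylines(o,[pts],True,[(0,0,255),(0,255,0),(255,0,0),(255,0,255),(0,255,255)][k%5],1)
    return o
E
python3 - <<'E'
from h import *
print(ray("top",245,176.5,.135),ray("side",322.5,147,.135))
print(ray("top",396.5,196,.078),ray("side",357,270,.078))
L=(.40,-.185);P=(.44,.14)
L=ray("top",396.5,196,.078)[:2];P=ray("top",245,176.5,.135)[:2]
for n,(x,y),bt,bs,cs in(("L",L,(350,155,80,80),(310,250,90,75),[(0,0,.006,.184),(0,0,.017,.16),(0,0,.044,.05),(0,0,.078,.022)]),("P",P,(205,135,90,90),(280,115,90,90),[(0,0,.135,.14),(0,0,.135,.134),(0,0,.121,.109)])):
    C=[(x,y,c[2],c[3]) for c in cs]
    a=overlay("top",cv2.imread("pics/top0.png")[:,:,::-1],bt,C,"",4.4)
    b=overlay("side",cv2.imread("pics/side0.png")[:,:,::-1],bs,C,"",4.4)
    h=max(a.shape[0],b.shape[0]);o=np.zeros((h,a.shape[1]+b.shape[1],3),np.uint8);o[:a.shape[0],:a.shape[1]]=a;o[:b.shape[0],a.shape[1]:]=b
    cv2.imwrite(f"pics/ov{n}.png",o)
E
```

```text
[0.58145986 0.21589237 0.135     ] [0.57940149 0.2044522  0.135     ]
[ 0.53141839 -0.24584951  0.078     ] [ 0.53465729 -0.25525021  0.078     ]
```

View pics/ovL.png

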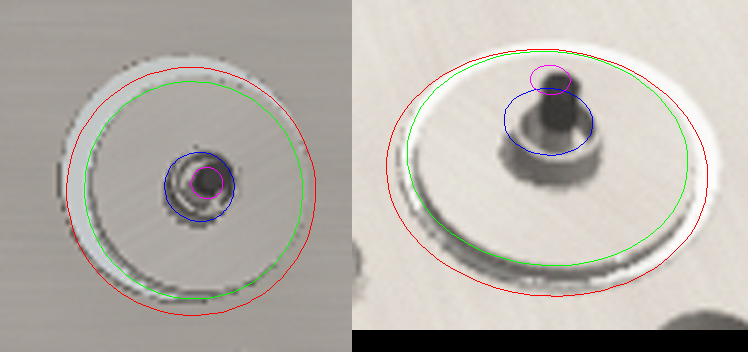

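View pics/ovP.png

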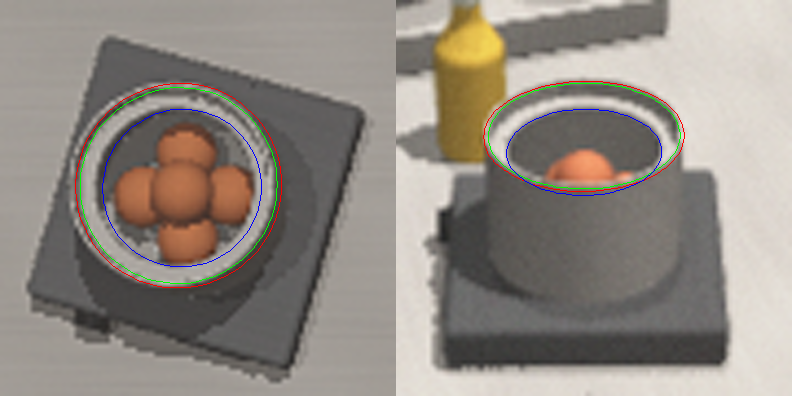

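```bash
python3 - <<'E'
import cv2,numpy as np
a=cv2.imread("pics/top0.png")[180:214,378:418];b=cv2.imread("pics/side0.png")[258:298,338:378]
a=cv2.resize(a,None,fx=10,fy=10,interpolation=0);b=cv2.resize(b,None,fx=10,fy=10,interpolation=0)
o=np.zeros((400,800,3),np.uint8);o[:340,:400]=a;o[:400,400:]=b
cv2.imwrite("pics/z.png",o)
E
```

```text
(no output)
```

View pics/z.png

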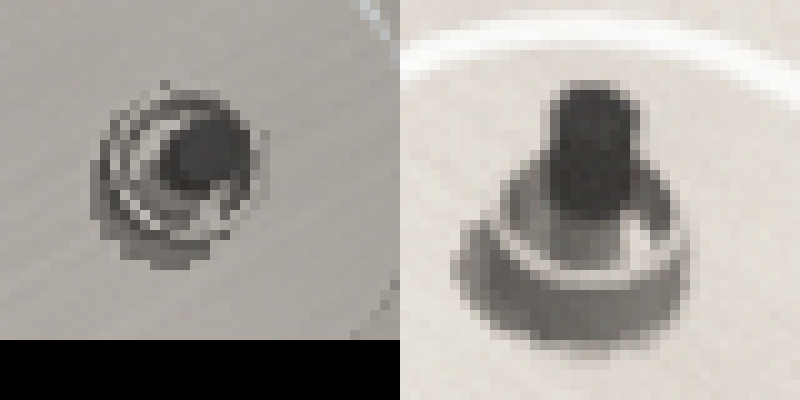

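```bash
python3 - <<'E'
from h import *
print(ray("top",399.0,194.9,.078),ray("side",356.9,269,.078))
# collar top in side: outer ellipse center; top view ring
print(ray("top",378+17.7-.5,180+17-.5,.044),ray("side",338+19-.5,258+21.5-.5,.044))
# gripper test: tcp & tips
s=get_state();print(proj("side",s["eef_pos"]),proj("top",s["eef_pos"]))
E
```

```text
[ 0.53490354 -0.2536046   0.078     ] [ 0.53549076 -0.25207926  0.078     ]
[ 0.53260922 -0.24734505  0.044     ] [ 0.53508704 -0.25390857  0.044     ]
[[244.62928798 333.0221686 ]] [[501.73587529 300.46332219]]
```

```bash
python3 - <<'E'
from h import *
from scipy.ndimage import map_coordinates
im={c:cv2.GaussianBlur(cv2.cvtColor(cv2.imread(f"pics/{c}0.png"),cv2.COLOR_BGR2GRAY).astype(float),(0,0),.8) for c in("top","side")}
g={c:np.hypot(cv2.Sobel(i,-1,1,0),cv2.Sobel(i,-1,0,1)) for c,i in im.items()}
def sc(c,x,y,cs):
    return sum(np.minimum(map_coordinates(g[c],proj(c,circ(x,y,z,D,120))[:,::-1].T,order=1),150).mean() for z,D in cs)
for n,(x0,y0),cs in(("pot",(.58,.209),[(.135,.14),(.135,.134),(.121,.109)]),("lid",(.535,-.252),[(.02,.16),(.044,.05),(.044,.042)]),("plate",(.535,-.252),[(.006,.184)])):
    R=np.arange(-.014,.0141,.001)
    S={c:np.array([[sc(c,x0+a,y0+b,cs) for b in R] for a in R]) for c in g}
    S["both"]=S["top"]+S["side"]
    for k,v in S.items():
        i,j=np.unravel_index(v.argmax(),v.shape);print(n,k,x0+R[i],y0+R[j],v.max().round(1),np.median(v).round(1))
E
```

```text
Traceback (most recent call last):
  File "h.py", line 4, in proj
    p=camera_params(c);T=np.linalg.inv(p["world_from_camera"]);P=np.atleast_2d(P)
ValueError: time passes only in moves, steps and waits
```

```bash
python3 - <<'E'
from station import *
import pickle
pickle.dump({c:camera_params(c) for c in("top","side")},open("cam.pkl","wb"))
E
sed -i 's/^from station import \*/from station import get_state,snapshot,recognise,finish_job\nimport pickle\nCAM=pickle.load(open("cam.pkl","rb"))\ncamera_params=CAM.get/' h.py
cat > fit.py <<'E'
from h import *
from scipy.ndimage import map_coordinates
def fit(f,items,r=.014):
    g={}
    for c,fn in f.items():
        i=cv2.GaussianBlur(cv2.cvtColor(cv2.imread(fn),cv2.COLOR_BGR2GRAY).astype(float),(0,0),.8)
        g[c]=np.hypot(cv2.Sobel(i,-1,1,0),cv2.Sobel(i,-1,0,1))
    def sc(c,x,y,cs):
        return sum(np.minimum(map_coordinates(g[c],proj(c,circ(x,y,z,D,90))[:,::-1].T,order=1),150).mean() for z,D in cs)
    for n,(x0,y0),cs in items:
        R=np.arange(-r,r+1e-4,.001)
        S={c:np.array([[sc(c,x0+a,y0+b,cs) for b in R] for a in R]) for c in g}
        S["both"]=sum(S.values())
        for k,v in S.items():
            i,j=np.unravel_index(v.argmax(),v.shape);print(n,k,x0+R[i],y0+R[j],v.max().round(1),np.median(v).round(1))
E
python3 - <<'E'
from fit import *
fit({"top":"pics/top0.png","side":"pics/side0.png"},(("pot",(.58,.209),[(.135,.14),(.135,.134),(.121,.109)]),("lid",(.535,-.252),[(.02,.16),(.044,.05),(.044,.042)]),("plate",(.535,-.252),[(.006,.184)])))
E
```

```text
pot top 0.58 0.21799999999999997 348.9 250.4
pot side 0.579 0.21999999999999997 393.9 273.8
pot both 0.58 0.21799999999999997 740.4 521.9
lid top 0.535 -0.24700000000000003 307.0 204.1
lid side 0.534 -0.254 359.9 261.1
lid both 0.536 -0.25 633.6 466.2
plate top 0.54 -0.24300000000000002 90.1 42.3
plate side 0.541 -0.24200000000000002 89.4 48.1
plate both 0.54 -0.24300000000000002 177.3 85.8
```

```bash
python3 - <<'E'
from fit import *
it=[]
for z in(.038,.041,.044): it.append((f"collar{z}",(.535,-.250),[(z,.05),(z,.042)]))
for z in(.014,.017,.020): it.append((f"skirt{z}",(.535,-.250),[(z,.16)]))
it.append(("skirtbot",(.535,-.250),[(.009,.16)]))
it.append(("knob",(.535,-.250),[(.078,.022)]))
fit({"top":"pics/top0.png","side":"pics/side0.png"},it,.010)
for n,(x,y) in(("L",(.535,-.25)),):
    C=[(.54,-.243,.006,.184),(x,y,.02,.16),(x,y,.044,.05),(.535,-.253,.078,.022)]
    a=overlay("top",cv2.imread("pics/top0.png")[:,:,::-1],(350,155,80,80),C,"",4.4)
    b=overlay("side",cv2.imread("pics/side0.png")[:,:,::-1],(310,250,90,75),C,"",4.4)
    b=b[:,:448]
    o=np.zeros((352,800,3),np.uint8);o[:a.shape[0],:352]=a;o[:b.shape[0],352:352+b.shape[1]]=b[:, :448]
    cv2.imwrite(f"pics/ovL2.png",o)
E
```

```text
collar0.038 top 0.525 -0.24500000000000002 228.8 192.5
collar0.038 side 0.535 -0.25 267.8 211.8
collar0.038 both 0.536 -0.25 489.0 406.3
collar0.041 top 0.525 -0.24400000000000002 229.0 190.9
collar0.041 side 0.535 -0.253 266.9 212.2
collar0.041 both 0.536 -0.248 481.1 406.1
collar0.044 top 0.525 -0.24400000000000002 228.6 187.8
collar0.044 side 0.534 -0.255 267.9 212.3
collar0.044 both 0.535 -0.25 472.8 404.6
skirt0.014 top 0.535 -0.248 80.4 46.3
skirt0.014 side 0.538 -0.248 101.7 73.9
skirt0.014 both 0.535 -0.248 177.6 117.9
skirt0.017 top 0.535 -0.248 80.1 46.4
skirt0.017 side 0.537 -0.251 101.3 72.5
skirt0.017 both 0.535 -0.249 174.1 117.8
skirt0.02 top 0.534 -0.247 80.2 46.5
skirt0.02 side 0.536 -0.254 101.0 70.5
skirt0.02 both 0.537 -0.254 164.1 116.5
skirtbot top 0.535 -0.249 79.2 46.1
skirtbot side 0.539 -0.24300000000000002 102.7 75.7
skirtbot both 0.538 -0.247 161.5 121.6
knob top 0.534 -0.251 134.0 107.1
knob side 0.536 -0.251 130.9 93.0
knob both 0.534 -0.251 264.1 195.4
```

View pics/ovL2.png

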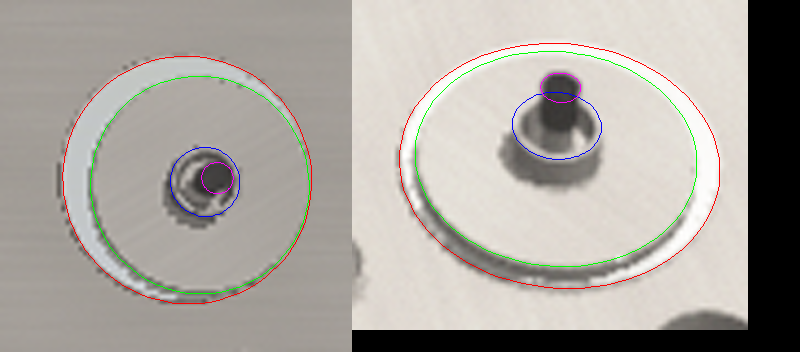

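Emit:
play_rows --plan '[{"travel": [0.04, 0.03, -0.005], "turn": [0, 0, 8], "hand": 0.6}, {"travel": [0.08, 0.06, -0.01], "turn": [0, 0, 16], "hand": 0.6}, {"travel": [0.12, 0.095, -0.015], "turn": [0, 0, 24], "hand": 0.6}, {"travel": [0.155, 0.13, -0.02], "turn": [0, 0, 32], "hand": 0.6}, {"travel": [0.19, 0.16, -0.03], "turn": [0, 0, 40], "hand": 0.6}, {"travel": [0.22, 0.185, -0.04], "turn": [0, 0, 48], "hand": 0.6}, {"travel": [0.25, 0.21, -0.05], "turn": [0, 0, 56], "hand": 0.6}, {"travel": [0.275, 0.23, -0.056], "turn": [0, 0, 64.1], "hand": 0.6}, {"travel": [0.29, 0.24, -0.056], "turn": [0, 0, 64.1], "hand": 0.6}, {"travel": [0.295, 0.244, -0.056], "turn": [0, 0, 64.1], "hand": 0.6}, {"travel": [0.295, 0.244, -0.056], "turn": [0, 0, 64.1], "hand": 0.6}, {"travel": [0.295, 0.244, -0.056], "turn": [0, 0, 64.1], "hand": 0.6}, {"travel": [0.295, 0.244, -0.07], "turn": [0, 0, 64.1], "hand": 0.6}, {"travel": [0.295, 0.244, -0.09], "turn": [0, 0, 64.1], "hand": 0.6}, {"travel": [0.295, 0.244, -0.1], "turn": [0, 0, 64.1], "hand": 0.6}, {"travel": [0.295, 0.244, -0.1], "turn": [0, 0, 64.1], "hand": 0.6}, {"travel": [0.295, 0.244, -0.1], "turn": [0, 0, 64.1], "hand": 0.6}]'

```text
time: 2.5
eef_pos: [0.5349, -0.2516, 0.1568]
tool_rot: [[1.0, -0.002, 0.0], [-0.002, -1.0, -0.0], [0.0, 0.0, -1.0]]
contact_force: [0.5, -0.4, 0.8]
gripper_width: 0.0514
```

```bash
python3 - <<'E'
from h import *
s=get_state();print(s["time"],s["eef_pos"],s["tool_rot"].round(4).tolist(),s["contact_force"],s["gripper_width"],s["qpos"])
o=[]
t=s["eef_pos"]
for c,b in(("top",(350,155,90,80)),("side",(310,200,90,120))):
    im=snapshot(c);cv2.imwrite(f"pics/{c}1.png",im[:,:,::-1])
    o.append(overlay(c,im,b,[(t[0],t[1],t[2]-.025,.022),(.535,-.251,.078,.022)],"",4.4))
h=max(a.shape[0] for a in o);o=[cv2.copyMakeBorder(a,0,h-a.shape[0],0,0,0) for a in o]
cv2.imwrite("pics/m1.png",np.hstack(o))
E
```

```text
2.5 [ 0.53490432 -0.25156455  0.15680239] [[1.0, -0.0016, 0.0002], [-0.0016, -1.0, -0.0003], [0.0002, 0.0003, -1.0]] [ 0.47220799 -0.36960667  0.75244734] 0.05137741188953846 [-3.59876601e+01  2.36218360e+01  8.99228859e+01 -6.86832721e-03
  6.64364963e+01 -3.58922567e+01]
```

View pics/m1.png

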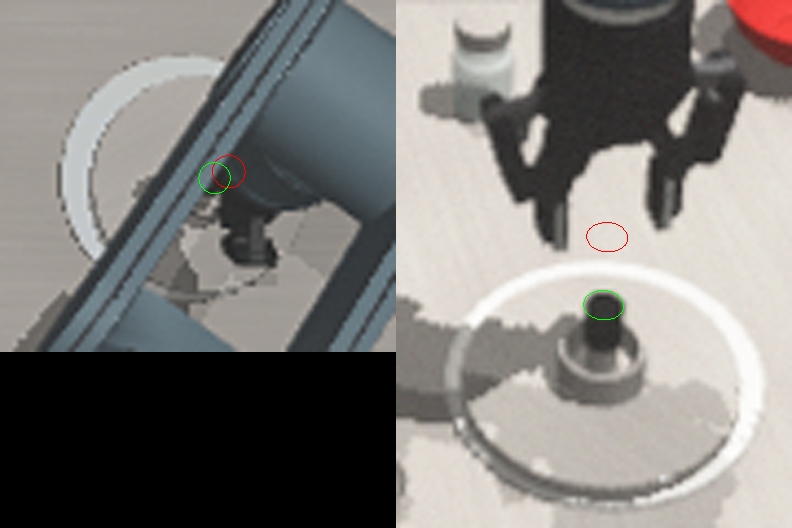

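Emit:
play_rows --plan '[{"travel": [0, 0, -0.015], "turn": [0, 0, 0], "hand": 0.6}, {"travel": [0, 0, -0.03], "turn": [0, 0, 0], "hand": 0.6}, {"travel": [0, 0, -0.045], "turn": [0, 0, 0], "hand": 0.6}, {"travel": [0, 0, -0.06], "turn": [0, 0, 0], "hand": 0.6}, {"travel": [0, 0, -0.07], "turn": [0, 0, 0], "hand": 0.6}, {"travel": [0, 0, -0.078], "turn": [0, 0, 0], "hand": 0.6}, {"travel": [0, 0, -0.078], "turn": [0, 0, 0], "hand": 0.6}, {"travel": [0, 0, -0.078], "turn": [0, 0, 0], "hand": 0.6}]'

```text
time: 3.4
eef_pos: [0.5354, -0.251, 0.0788]
tool_rot: [[1.0, -0.0, 0.001], [-0.0, -1.0, -0.0], [0.001, 0.0, -1.0]]
contact_force: [-0.0, -0.3, 0.3]
gripper_width: 0.0514
```

```bash
python3 - <<'E'
from h import *
s=get_state();print(s["eef_pos"],s["contact_force"],s["gripper_width"])
im=snapshot("side");cv2.imwrite("pics/side2.png",im[:,:,::-1])
cv2.imwrite("pics/m2.png",overlay("side",im,(310,220,90,90),[],"",6))
E
```

```text
[ 0.53544762 -0.25100949  0.07876378] [-0.0044065  -0.27440911  0.33523812] 0.05139002121495941
```

View pics/m2.png

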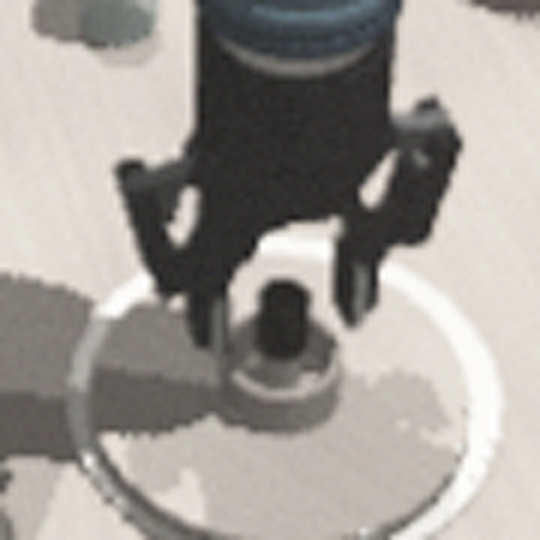

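Emit:
play_rows --plan '[{"travel": [0, 0, 0], "turn": [0, 0, 0], "hand": 0.2}, {"travel": [0, 0, 0], "turn": [0, 0, 0], "hand": 0.1}, {"travel": [0, 0, 0], "turn": [0, 0, 0], "hand": 0}, {"travel": [0, 0, 0], "turn": [0, 0, 0], "hand": 0}, {"travel": [0, 0, 0], "turn": [0, 0, 0], "hand": 0}, {"travel": [0, 0, 0], "turn": [0, 0, 0], "hand": 0}, {"travel": [0, 0, 0], "turn": [0, 0, 0], "hand": 0}, {"travel": [0, 0, 0], "turn": [0, 0, 0], "hand": 0}]' --newtons 70

```text
time: 4.25
eef_pos: [0.5356, -0.2511, 0.0792]
tool_rot: [[1.0, -0.0, 0.001], [-0.0, -1.0, -0.001], [0.001, 0.001, -1.0]]
contact_force: [-0.6, 0.6, 4.9]
gripper_width: 0.02
```

```bash
python3 - <<'E'
from h import *
s=get_state();print(s["eef_pos"],s["contact_force"],s["wrist_torque"],s["gripper_width"])
im=snapshot("side");cv2.imwrite("pics/side3.png",im[:,:,::-1])
cv2.imwrite("pics/m3.png",overlay("side",im,(310,220,90,90),[],"",6))
E
```

```text
[ 0.53563078 -0.25108304  0.07922132] [-0.60380301  0.64663582  4.86386133] [ 0.17670503  0.07870633 -0.01851289] 0.020018286104666213
```

View pics/m3.png

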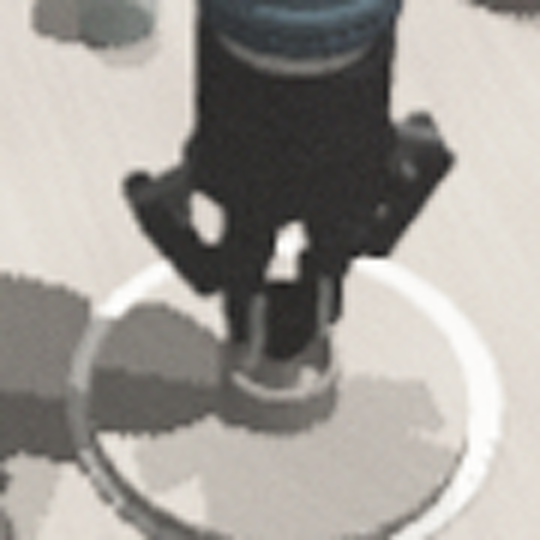

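Emit:
play_rows --plan '[{"travel": [0, 0, 0.003], "turn": [0, 0, 0], "hand": 0}, {"travel": [0, 0, 0.006], "turn": [0, 0, 0], "hand": 0}, {"travel": [0, 0, 0.012], "turn": [0, 0, 0], "hand": 0}, {"travel": [0, 0, 0.02], "turn": [0, 0, 0], "hand": 0}, {"travel": [0, 0, 0.032], "turn": [0, 0, 0], "hand": 0}, {"travel": [0, 0, 0.046], "turn": [0, 0, 0], "hand": 0}, {"travel": [0, 0, 0.062], "turn": [0, 0, 0], "hand": 0}, {"travel": [0, 0, 0.08], "turn": [0, 0, 0], "hand": 0}, {"travel": [0, 0, 0.1], "turn": [0, 0, 0], "hand": 0}, {"travel": [0, 0, 0.12], "turn": [0, 0, 0], "hand": 0}, {"travel": [0, 0, 0.14], "turn": [0, 0, 0], "hand": 0}, {"travel": [0, 0, 0.158], "turn": [0, 0, 0], "hand": 0}, {"travel": [0, 0, 0.172], "turn": [0, 0, 0], "hand": 0}, {"travel": [0, 0, 0.182], "turn": [0, 0, 0], "hand": 0}, {"travel": [0, 0, 0.188], "turn": [0, 0, 0], "hand": 0}, {"travel": [0, 0, 0.19], "turn": [0, 0, 0], "hand": 0}, {"travel": [0, 0, 0.19], "turn": [0, 0, 0], "hand": 0}, {"travel": [0, 0, 0.19], "turn": [0, 0, 0], "hand": 0}]'

```text
time: 6.1
eef_pos: [0.5348, -0.2506, 0.2675]
tool_rot: [[1.0, -0.0, -0.001], [-0.0, -1.0, 0.001], [-0.001, -0.001, -1.0]]
contact_force: [0.0, 0.4, -4.1]
gripper_width: 0.0199
```

```bash
python3 - <<'E'
from h import *
s=get_state();print(s["eef_pos"],s["contact_force"],s["wrist_torque"],s["gripper_width"])
im=snapshot("side");cv2.imwrite("pics/side4.png",im[:,:,::-1])
cv2.imwrite("pics/m4.png",overlay("side",im,(290,140,130,130),[],"",4.5))
E
```

```text
[ 0.53481685 -0.25058133  0.26747297] [ 0.03144862  0.43694653 -4.14505962] [ 0.00553778 -0.01031521  0.06531785] 0.019947640963607478
```

View pics/m4.png

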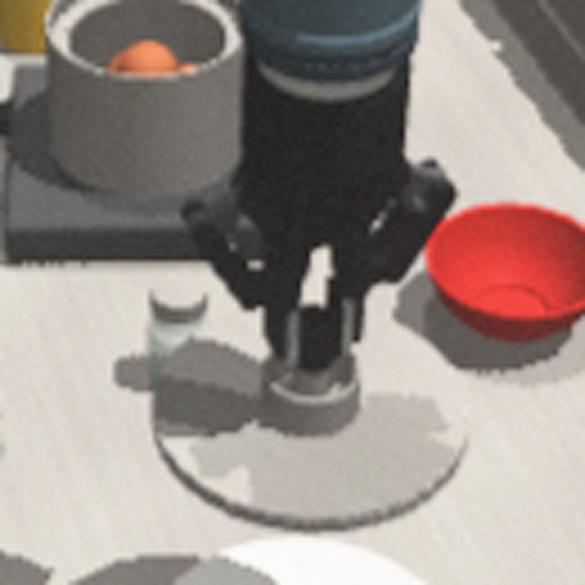

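Emit:
play_rows --plan '[{"travel": [0.001, 0.006, 0], "turn": [0, 0, 0], "hand": 0}, {"travel": [0.002, 0.018, 0], "turn": [0, 0, 0], "hand": 0}, {"travel": [0.0035, 0.036, 0], "turn": [0, 0, 0], "hand": 0}, {"travel": [0.006, 0.06, 0], "turn": [0, 0, 0], "hand": 0}, {"travel": [0.0085, 0.088, 0], "turn": [0, 0, 0], "hand": 0}, {"travel": [0.0115, 0.118, 0], "turn": [0, 0, 0], "hand": 0}, {"travel": [0.014, 0.148, 0], "turn": [0, 0, 0], "hand": 0}, {"travel": [0.017, 0.178, 0], "turn": [0, 0, 0], "hand": 0}, {"travel": [0.02, 0.208, 0], "turn": [0, 0, 0], "hand": 0}, {"travel": [0.023, 0.238, 0], "turn": [0, 0, 0], "hand": 0}, {"travel": [0.0255, 0.268, 0], "turn": [0, 0, 0], "hand": 0}, {"travel": [0.0285, 0.298, 0], "turn": [0, 0, 0], "hand": 0}, {"travel": [0.0315, 0.328, 0], "turn": [0, 0, 0], "hand": 0}, {"travel": [0.0345, 0.358, 0], "turn": [0, 0, 0], "hand": 0}, {"travel": [0.037, 0.388, 0], "turn": [0, 0, 0], "hand": 0}, {"travel": [0.0395, 0.414, 0], "turn": [0, 0, 0], "hand": 0}, {"travel": [0.042, 0.436, 0], "turn": [0, 0, 0], "hand": 0}, {"travel": [0.0435, 0.453, 0], "turn": [0, 0, 0], "hand": 0}, {"travel": [0.0445, 0.464, 0], "turn": [0, 0, 0], "hand": 0}, {"travel": [0.045, 0.4695, 0], "turn": [0, 0, 0], "hand": 0}]'

```text
time: 8.15
eef_pos: [0.5797, 0.22, 0.2682]
tool_rot: [[1.0, 0.001, -0.0], [0.001, -1.0, -0.0], [-0.0, 0.0, -1.0]]
contact_force: [-0.8, -0.8, -5.3]
gripper_width: 0.0198
```

Emit:
play_rows --plan '[{"travel": [0, 0, -0.01], "turn": [0, 0, 0], "hand": 0}, {"travel": [0, 0, -0.02], "turn": [0, 0, 0], "hand": 0}, {"travel": [0, 0, -0.03], "turn": [0, 0, 0], "hand": 0}, {"travel": [0, 0, -0.035], "turn": [0, 0, 0], "hand": 0}, {"travel": [0, 0, -0.035], "turn": [0, 0, 0], "hand": 0}, {"travel": [0, 0, -0.035], "turn": [0, 0, 0], "hand": 0}]'

```text
time: 8.75
eef_pos: [0.5803, 0.2183, 0.2332]
tool_rot: [[1.0, -0.001, -0.0], [-0.001, -1.0, -0.0], [-0.0, 0.0, -1.0]]
contact_force: [0.6, -0.0, -4.0]
gripper_width: 0.0199
```

```bash
python3 - <<'E'
from fit import *
s=get_state();print(s["eef_pos"],s["contact_force"],s["wrist_torque"],s["gripper_width"])
t=s["eef_pos"];u=t[2]-.072
print(t,u)
o=[]
for c,b in(("top",(200,130,90,90)),("side",(280,80,90,130))):
    im=snapshot(c);cv2.imwrite(f"pics/{c}5.png",im[:,:,::-1])
    o.append(overlay(c,im,b,[(t[0],t[1],u+.011,.16),(t[0],t[1],u+.003,.16),(t[0],t[1],u+.038,.05),(.58,.2185,.135,.14),(t[0],t[1],u,.126)],"",4.4))
h=max(a.shape[0] for a in o);o=[cv2.copyMakeBorder(a,0,h-a.shape[0],0,0,0) for a in o]
cv2.imwrite("pics/m5.png",np.hstack(o))
fit({"top":"pics/top5.png","side":"pics/side5.png"},[("skirt",(t[0],t[1]),[(u+.003,.16),(u+.012,.16)]),("pot",(.58,.2185),[(.135,.14),(.135,.134)])],.008)
E
```

```text
[0.58028062 0.21831219 0.23323448] [ 0.62687472 -0.02573376 -3.9626751 ] [ 0.02993794 -0.02713628  0.03089025] 0.01987154098096361
[0.58028062 0.21831219 0.23323448] 0.16123448438428667
skirt top 0.5782806174474191 0.21831219286057008 225.4 155.6
skirt side 0.5842806174474191 0.22531219286057008 206.3 167.0
skirt both 0.5812806174474191 0.22031219286057008 401.0 331.7
pot top 0.579 0.2105 183.4 118.0
pot side 0.588 0.2215 127.1 116.5
pot both 0.579 0.2105 308.0 228.3
```

View pics/m5.png

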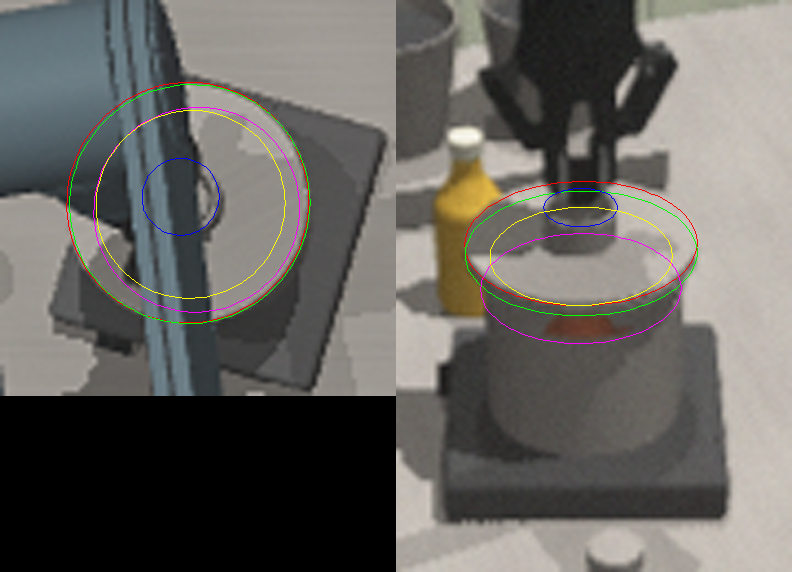

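Emit:
play_rows --plan '[{"travel": [0, 0, -0.006], "turn": [0, 0, 0], "hand": 0}, {"travel": [0, 0, -0.012], "turn": [0, 0, 0], "hand": 0}, {"travel": [0, 0, -0.017], "turn": [0, 0, 0], "hand": 0}, {"travel": [0, 0, -0.022], "turn": [0, 0, 0], "hand": 0}, {"travel": [0, 0, -0.026], "turn": [0, 0, 0], "hand": 0}, {"travel": [0, 0, -0.03], "turn": [0, 0, 0], "hand": 0}, {"travel": [0, 0, -0.033], "turn": [0, 0, 0], "hand": 0}, {"travel": [0, 0, -0.035], "turn": [0, 0, 0], "hand": 0}, {"travel": [0, 0, -0.035], "turn": [0, 0, 0], "hand": 0}]'

```text
time: 9.75
eef_pos: [0.5828, 0.2211, 0.2026]
tool_rot: [[1.0, 0.0, 0.009], [0.0, -1.0, 0.005], [0.009, -0.005, -1.0]]
contact_force: [1.5, 7.3, 12.2]
gripper_width: 0.0195
```

```bash
python3 - <<'E'
from fit import *
s=get_state();print(s["eef_pos"],s["contact_force"],s["wrist_torque"],s["gripper_width"],s["tool_rot"].round(4).tolist())
t=s["eef_pos"];u=t[2]-.072
o=[]
for c,b in(("top",(200,130,90,90)),("side",(280,80,90,130))):
    im=snapshot(c);cv2.imwrite(f"pics/{c}6.png",im[:,:,::-1])
    o.append(overlay(c,im,b,[(t[0],t[1],u+.011,.16),(t[0],t[1],u+.003,.16)],"",4.4))
h=max(a.shape[0] for a in o);o=[cv2.copyMakeBorder(a,0,h-a.shape[0],0,0,0) for a in o]
cv2.imwrite("pics/m6.png",np.hstack(o))
E
```

```text
[0.58275051 0.22112327 0.20263418] [ 1.50345392  7.34964093 12.20022331] [ 0.72556094  0.39505423 -0.04228267] 0.019454557861539278 [[1.0, 0.0003, 0.0092], [0.0003, -1.0, 0.0048], [0.0092, -0.0048, -0.9999]]
```

View pics/m6.png

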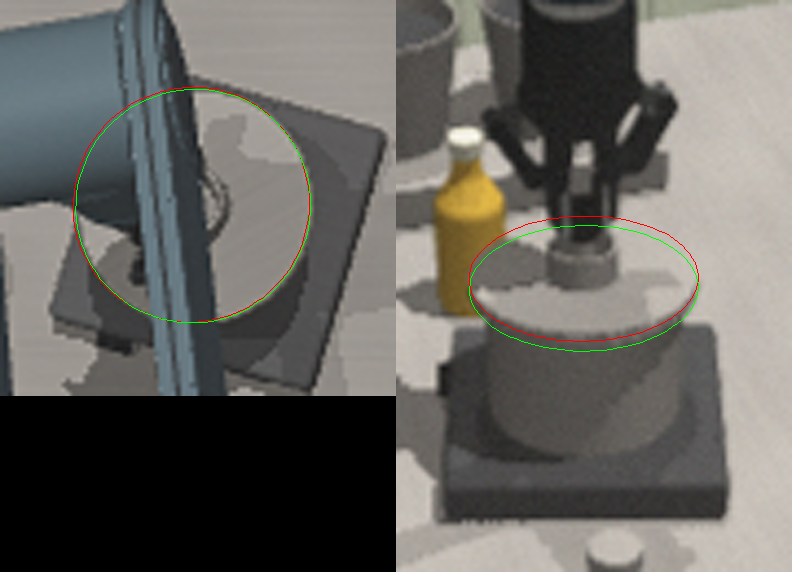

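Emit:
play_rows --plan '[{"travel": [0, 0, 0.005], "turn": [0, 0, 0], "hand": 0}, {"travel": [0, 0, 0.012], "turn": [0, 0, 0], "hand": 0}, {"travel": [0, 0, 0.02], "turn": [0, 0, 0], "hand": 0}, {"travel": [0, 0, 0.028], "turn": [0, 0, 0], "hand": 0}, {"travel": [0, 0, 0.035], "turn": [0, 0, 0], "hand": 0}, {"travel": [0, 0, 0.035], "turn": [0, 0, 0], "hand": 0}, {"travel": [0, 0, 0.035], "turn": [0, 0, 0], "hand": 0}]'

```text
time: 10.55
eef_pos: [0.5801, 0.2186, 0.2333]
tool_rot: [[1.0, -0.0, -0.0], [-0.0, -1.0, -0.0], [-0.0, 0.0, -1.0]]
contact_force: [-0.5, -0.4, -4.5]
gripper_width: 0.0198
```

```bash
python3 - <<'E'
from fit import *
s=get_state();print(s["eef_pos"],s["contact_force"],s["wrist_torque"],s["gripper_width"],s["tool_rot"].round(4).tolist())
im=snapshot("side");cv2.imwrite("pics/side7.png",im[:,:,::-1])
im2=snapshot("top");cv2.imwrite("pics/top7.png",im2[:,:,::-1])
t=s["eef_pos"];u=t[2]-.073
old=cv2.imread("pics/side5.png")[:,:,::-1]
o=[overlay("side",i,(290,110,70,90),[],"",5.6) for i in(old,im)]
o=np.hstack(o);cv2.imwrite("pics/m7.png",o)
E
```

```text
[0.58012006 0.2186176  0.23331612] [-0.48212414 -0.38380896 -4.46185742] [ 0.02178094 -0.00450948  0.01785109] 0.01976967306306552 [[1.0, -0.0003, -0.0], [-0.0003, -1.0, -0.0], [-0.0, 0.0, -1.0]]
```

View pics/m7.png

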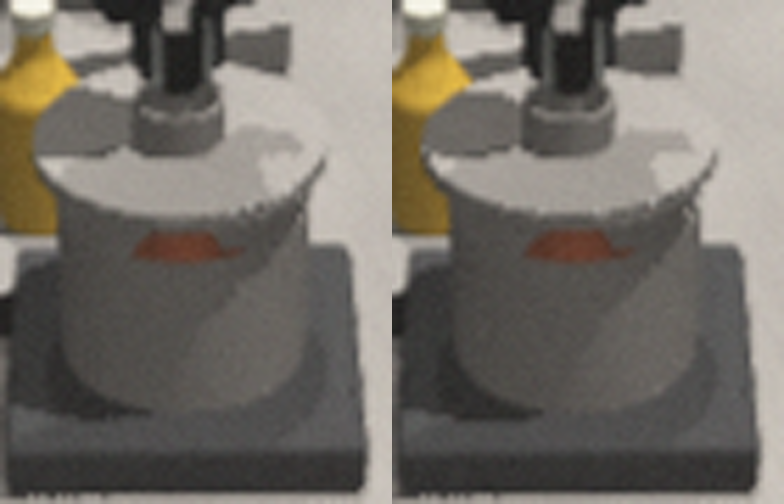

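Emit:
play_rows --plan '[{"travel": [0.0015, 0.003, -0.006], "turn": [0, 0, 0], "hand": 0}, {"travel": [0.0015, 0.003, -0.012], "turn": [0, 0, 0], "hand": 0}, {"travel": [0.0015, 0.003, -0.018], "turn": [0, 0, 0], "hand": 0}, {"travel": [0.0015, 0.003, -0.023], "turn": [0, 0, 0], "hand": 0}, {"travel": [0.0015, 0.003, -0.026], "turn": [0, 0, 0], "hand": 0}, {"travel": [0.0015, 0.003, -0.029], "turn": [0, 0, 0], "hand": 0}, {"travel": [0.0015, 0.003, -0.032], "turn": [0, 0, 0], "hand": 0}, {"travel": [0.0015, 0.003, -0.032], "turn": [0, 0, 0], "hand": 0}]'

```text
time: 11.45
eef_pos: [0.582, 0.2219, 0.2018]
tool_rot: [[1.0, -0.0, 0.001], [-0.0, -1.0, 0.0], [0.001, -0.0, -1.0]]
contact_force: [1.3, -0.5, -4.6]
gripper_width: 0.0197
```

```bash
python3 - <<'E'
from fit import *
s=get_state();print(s["eef_pos"],s["contact_force"],s["wrist_torque"],s["gripper_width"],s["tool_rot"].round(4).tolist())
E
```

```text
[0.58197599 0.22185066 0.20176562] [ 1.3030613  -0.45289419 -4.64406358] [ 0.12456412 -0.32202535  0.06598491] 0.019682028936918013 [[1.0, -0.0002, 0.0013], [-0.0002, -1.0, 0.0004], [0.0013, -0.0004, -1.0]]
```

Emit:
play_rows --plan '[{"travel": [0, 0, -0.002], "turn": [0, 0, 0], "hand": 0}, {"travel": [0, 0, -0.004], "turn": [0, 0, 0], "hand": 0}, {"travel": [0, 0, -0.006], "turn": [0, 0, 0], "hand": 0}, {"travel": [0, 0, -0.006], "turn": [0, 0, 0], "hand": 0}]'

```text
time: 11.85
eef_pos: [0.5818, 0.2214, 0.1957]
tool_rot: [[1.0, -0.0, 0.001], [-0.0, -1.0, -0.0], [0.001, 0.0, -1.0]]
contact_force: [-1.4, -0.6, -0.8]
gripper_width: 0.0198
```

```bash
python3 - <<'E'
from fit import *
s=get_state();print(s["eef_pos"],s["contact_force"],s["wrist_torque"],s["gripper_width"],s["tool_rot"].round(4).tolist())
im=snapshot("side");cv2.imwrite("pics/side8.png",im[:,:,::-1])
cv2.imwrite("pics/m8.png",overlay("side",im,(280,100,90,100),[],"",6))
E
```

```text
[0.58178667 0.22142481 0.19569342] [-1.36678023 -0.57275445 -0.76280972] [-0.00529321 -0.08842019 -0.02928042] 0.019789850805009116 [[1.0, -0.0004, 0.0006], [-0.0004, -1.0, -0.0003], [0.0006, 0.0003, -1.0]]
```

View pics/m8.png

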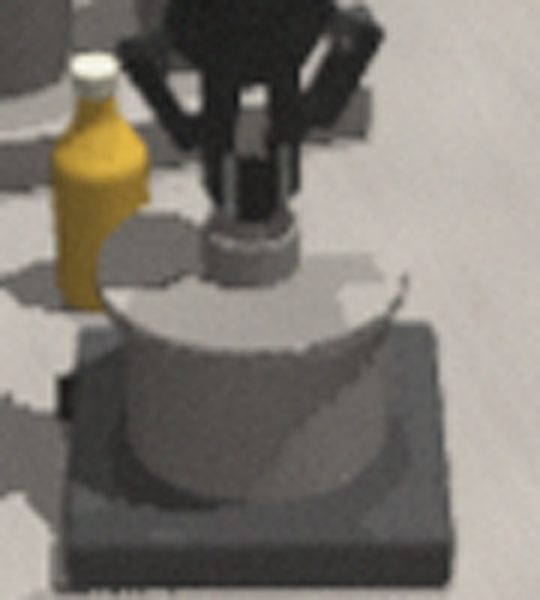

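Emit:
play_rows --plan '[{"travel": [0, 0, -0.001], "turn": [0, 0, 0], "hand": 0}, {"travel": [0, 0, -0.002], "turn": [0, 0, 0], "hand": 0}, {"travel": [0, 0, -0.003], "turn": [0, 0, 0], "hand": 0}, {"travel": [0, 0, -0.003], "turn": [0, 0, 0], "hand": 0}]'

```text
time: 12.3
eef_pos: [0.5817, 0.221, 0.195]
tool_rot: [[1.0, -0.0, 0.002], [-0.0, -1.0, -0.001], [0.002, 0.001, -1.0]]
contact_force: [-5.4, -3.5, 13.2]
gripper_width: 0.0198
```

Emit:
play_rows --plan '[{"travel": [0, 0, 0.002], "turn": [0, 0, 0], "hand": 0}, {"travel": [0, 0, 0.003], "turn": [0, 0, 0], "hand": 0}, {"travel": [0, 0, 0.003], "turn": [0, 0, 0], "hand": 0}]'

```text
time: 12.6
eef_pos: [0.5819, 0.2215, 0.1956]
tool_rot: [[1.0, -0.0, 0.001], [-0.0, -1.0, -0.0], [0.001, 0.0, -1.0]]
contact_force: [0.1, -2.6, 4.0]
gripper_width: 0.0198
```

Emit:
play_rows --plan '[{"travel": [0, 0, 0], "turn": [0, 0, 0], "hand": 0.4}, {"travel": [0, 0, 0], "turn": [0, 0, 0], "hand": 0.6}, {"travel": [0, 0, 0], "turn": [0, 0, 0], "hand": 0.6}, {"travel": [0, 0, 0], "turn": [0, 0, 0], "hand": 0.6}, {"travel": [0, 0, 0.01], "turn": [0, 0, 0], "hand": 0.6}, {"travel": [0, 0, 0.03], "turn": [0, 0, 0], "hand": 0.6}, {"travel": [0, 0, 0.06], "turn": [0, 0, 0], "hand": 0.6}, {"travel": [0, 0, 0.09], "turn": [0, 0, 0], "hand": 0.6}, {"travel": [0, -0.04, 0.11], "turn": [0, 0, 0], "hand": 0.9}, {"travel": [0, -0.08, 0.11], "turn": [0, 0, 0], "hand": 0.9}, {"travel": [0, -0.12, 0.11], "turn": [0, 0, 0], "hand": 0.9}, {"travel": [0, -0.16, 0.11], "turn": [0, 0, 0], "hand": 0.9}, {"travel": [0, -0.16, 0.11], "turn": [0, 0, 0], "hand": 0.9}]'

```text
time: 13.9
eef_pos: [0.5819, 0.0571, 0.3063]
tool_rot: [[1.0, -0.005, 0.001], [-0.005, -1.0, -0.002], [0.001, 0.002, -1.0]]
contact_force: [0.6, -0.2, 0.9]
gripper_width: 0.0766
```

```bash
python3 - <<'E'
from fit import *
s=get_state();print(s["time"],s["eef_pos"],s["contact_force"],s["gripper_width"])
o=[]
x,y=.581,.219
for c,b in(("top",(200,130,90,90)),("side",(280,90,90,120))):
    im=snapshot(c);cv2.imwrite(f"pics/{c}9.png",im[:,:,::-1])
    o.append(overlay(c,im,b,[(x,y,.138,.16),(x,y,.127,.16),(x,y,.162,.05),(x,y,.193,.022)],"",4.4))
h=max(a.shape[0] for a in o);o=[cv2.copyMakeBorder(a,0,h-a.shape[0],0,0,0) for a in o]
cv2.imwrite("pics/m9.png",np.hstack(o))
fit({"top":"pics/top9.png","side":"pics/side9.png"},[("skirt",(x,y),[(.127,.16)]),("plate",(x,y),[(.138,.16)]),("collar",(x,y),[(.162,.05),(.162,.042)]),("knob",(x,y),[(.193,.022)])],.01)
E
```

```text
13.9 [0.58191108 0.05707339 0.30625655] [ 0.64512656 -0.15592258  0.9086012 ] 0.07656292181805914
skirt top 0.578 0.22299999999999998 112.0 68.2
skirt side 0.582 0.22899999999999998 101.8 60.6
skirt both 0.582 0.22499999999999998 194.8 134.0
plate top 0.578 0.221 111.3 70.4
plate side 0.58 0.22399999999999998 105.2 88.2
plate both 0.579 0.221 216.2 156.7
collar top 0.571 0.22299999999999998 196.3 164.9
collar side 0.583 0.22799999999999998 248.6 217.3
collar both 0.579 0.215 425.9 373.1
knob top 0.579 0.219 137.7 94.9
knob side 0.581 0.221 133.2 126.8
knob both 0.579 0.219 270.3 217.8
```

View pics/m9.png

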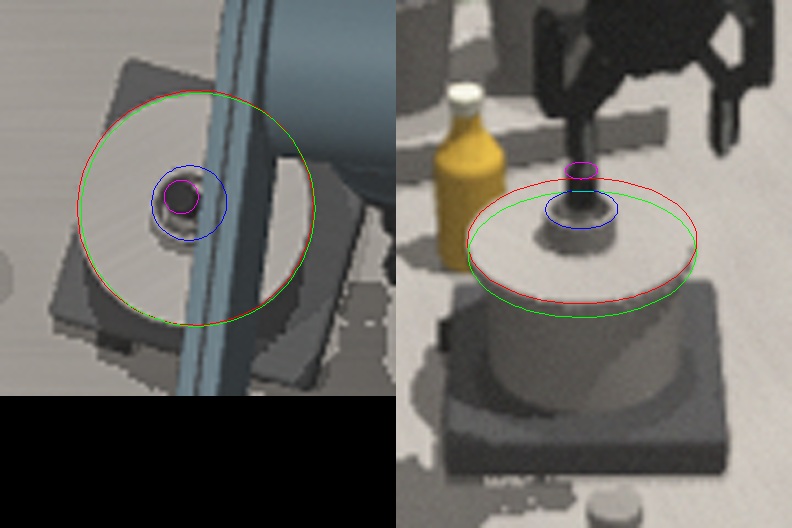

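Emit:
play_rows --plan '[{"travel": [-0.02, -0.04, 0], "turn": [0, 0, 0], "hand": 0.9}, {"travel": [-0.05, -0.08, 0], "turn": [0, 0, 0], "hand": 0.9}, {"travel": [-0.08, -0.12, 0], "turn": [0, 0, 0], "hand": 0.9}, {"travel": [-0.1, -0.14, 0], "turn": [0, 0, 0], "hand": 0.9}, {"travel": [-0.1, -0.14, 0], "turn": [0, 0, 0], "hand": 0.9}]'

```text
time: 14.5
eef_pos: [0.4801, -0.0791, 0.306]
tool_rot: [[1.0, -0.002, 0.0], [-0.002, -1.0, -0.001], [0.0, 0.001, -1.0]]
contact_force: [0.7, 0.3, 0.8]
gripper_width: 0.0766
```

```bash
python3 - <<'E'
from fit import *
o=[]
x,y=.5805,.220
for c,b in(("top",(200,130,80,80)),("side",(285,95,75,80))):
    im=snapshot(c);cv2.imwrite(f"pics/{c}10.png",im[:,:,::-1])
    o.append(overlay(c,im,b,[],"",5))
h=max(a.shape[0] for a in o);o=[cv2.copyMakeBorder(a,0,h-a.shape[0],0,0,0) for a in o]
cv2.imwrite("pics/m10.png",np.hstack(o))
it=[("skirt",(x,y),[(.127,.16)]),("plate",(x,y),[(.138,.16)])]
for z in(.156,.159,.162): it.append((f"collar{z}",(x,y),[(z,.05),(z,.042)]))
for z in(.187,.19,.193): it.append((f"knob{z}",(x,y),[(z,.022)]))
fit({"top":"pics/top10.png","side":"pics/side10.png"},it,.008)
E
```

```text
skirt top 0.5815 0.22 133.1 84.4
skirt side 0.5805 0.228 81.2 55.5
skirt both 0.5825 0.225 199.6 144.8
plate top 0.5795 0.218 133.2 85.1
plate side 0.5775 0.222 93.5 81.7
plate both 0.5765 0.22 225.9 169.1
collar0.156 top 0.5785 0.217 220.5 182.5
collar0.156 side 0.5885 0.228 139.3 98.4
collar0.156 both 0.5725 0.214 327.8 270.5
collar0.159 top 0.5785 0.216 220.7 177.5
collar0.159 side 0.5885 0.226 146.5 99.3
collar0.159 both 0.5725 0.214 316.2 277.0
collar0.162 top 0.5775 0.216 221.1 171.7
collar0.162 side 0.5885 0.221 151.7 102.4
collar0.162 both 0.5775 0.216 308.7 284.8
knob0.187 top 0.5805 0.219 129.9 103.2
knob0.187 side 0.5885 0.212 40.6 5.0
knob0.187 both 0.5885 0.212 140.4 110.8
knob0.19 top 0.5795 0.219 130.3 103.0
knob0.19 side 0.5885 0.212 35.8 4.8
knob0.19 both 0.5885 0.212 135.7 111.0
knob0.193 top 0.5795 0.218 130.6 103.6
knob0.193 side 0.5885 0.212 27.0 4.8
knob0.193 both 0.5795 0.218 135.4 110.3
```

View pics/m10.png

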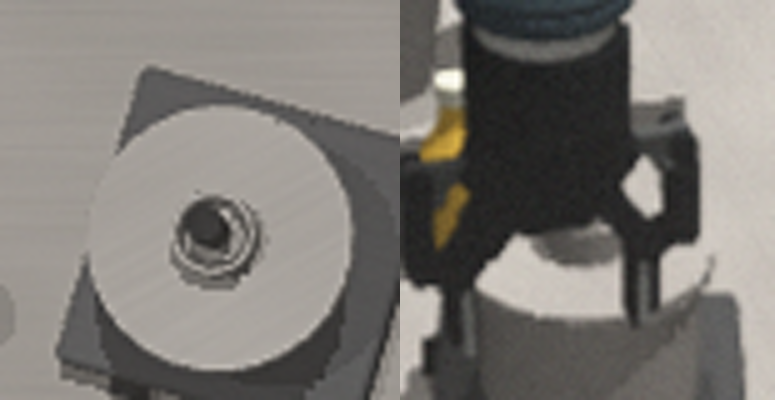

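Emit:
play_rows --plan '[{"travel": [-0.04, 0, 0], "turn": [0, 0, 0], "hand": 0.9}, {"travel": [-0.08, 0, 0], "turn": [0, 0, 0], "hand": 0.9}, {"travel": [-0.12, 0, 0], "turn": [0, 0, 0], "hand": 0.9}, {"travel": [-0.13, 0, 0], "turn": [0, 0, 0], "hand": 0.9}, {"travel": [-0.13, 0, 0], "turn": [0, 0, 0], "hand": 0.9}]'

```text
time: 15.1
eef_pos: [0.3518, -0.0774, 0.3059]
tool_rot: [[1.0, 0.001, 0.002], [0.001, -1.0, -0.0], [0.002, 0.0, -1.0]]
contact_force: [-0.5, 1.0, 0.9]
gripper_width: 0.077
```

```bash
python3 - <<'E'
from fit import *
o=[]
x,y=.5805,.219
for c,b in(("top",(226,160,36,36)),("side",(285,100,75,75))):
    im=snapshot(c);cv2.imwrite(f"pics/{c}11.png",im[:,:,::-1])
    l,t,w,h=b;o.append(cv2.resize(im[t:t+h,l:l+w,::-1],(396,396),interpolation=cv2.INTER_NEAREST if c=="top" else cv2.INTER_CUBIC))
cv2.imwrite("pics/m11.png",np.hstack(o))
it=[("skirt",(x,y),[(.127,.16)]),("plate",(x,y),[(.138,.16)])]
for z in(.159,.162,.165): it.append((f"collar{z}",(x,y),[(z,.05)]))
for z in(.187,.193,.199): it.append((f"knob{z}",(x,y),[(z,.022)]))
fit({"top":"pics/top11.png","side":"pics/side11.png"},it,.01)
E
```

```text
skirt top 0.5815 0.22 133.2 67.6
skirt side 0.5815 0.22899999999999998 101.4 61.9
skirt both 0.5825 0.22499999999999998 214.9 132.4
plate top 0.5795 0.218 133.2 70.2
plate side 0.5805 0.22399999999999998 105.2 88.7
plate both 0.5785 0.219 237.2 159.4
collar0.159 top 0.5735 0.215 124.2 79.4
collar0.159 side 0.5805 0.22 128.8 100.9
collar0.159 both 0.5775 0.216 233.1 182.3
collar0.162 top 0.5725 0.215 124.6 77.3
collar0.162 side 0.5795 0.216 128.6 101.3
collar0.162 both 0.5775 0.215 239.6 176.8
collar0.165 top 0.5725 0.214 125.0 73.7
collar0.165 side 0.5785 0.211 128.4 101.3
collar0.165 both 0.5765 0.213 236.4 170.3
knob0.187 top 0.5805 0.219 128.9 95.7
knob0.187 side 0.5835 0.22499999999999998 133.6 118.5
knob0.187 both 0.5805 0.22 260.7 208.0
knob0.193 top 0.5795 0.218 129.5 95.1
knob0.193 side 0.5705 0.22799999999999998 139.6 129.0
knob0.193 both 0.5795 0.218 262.3 221.0
knob0.199 top 0.5785 0.217 130.0 94.5
knob0.199 side 0.5705 0.218 134.5 125.7
knob0.199 both 0.5785 0.218 258.1 217.8
```

View pics/m11.png

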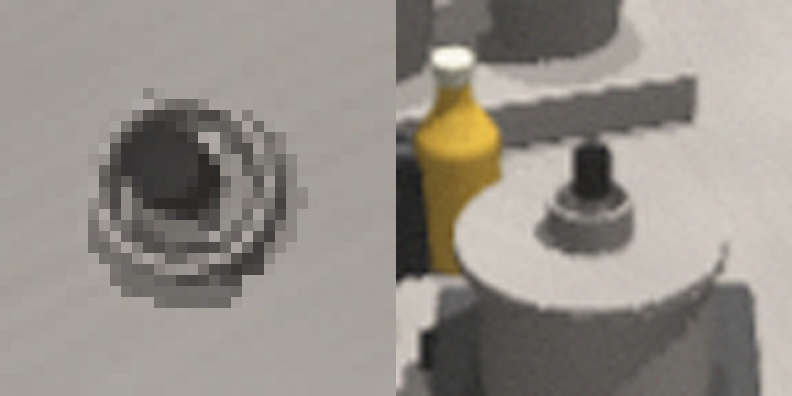

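```bash
python3 - <<'E'
from fit import *
for z in(.187,.193,.199):
    k=ray("top",239.8,173.5,z); c=proj("side",circ(k[0],k[1],z,.022)); print(z,k,"side top row",c[:,1].min(),"cols",c[:,0].min(),c[:,0].max())
# same test on the plate image: knob top .078
for z in(.072,.078,.084):
    k=ray("top",399.0,194.9,z); c=proj("side",circ(k[0],k[1],z,.022)); print(z,k,"side top row",c[:,1].min(),"obs 265.5")
g=cv2.cvtColor(cv2.imread("pics/side11.png"),cv2.COLOR_BGR2GRAY);print(g[122:145,322].tolist());print(g[130,312:332].tolist())
o=[]
for x,y,d in((.5795,.2185,0),(.5795,.2185,.003)):
    C=[(.577,.220,.138+d,.16),(.577,.22,.127+d,.16),(.577,.22,.162+d,.05),(.5795,.2185,.193+d,.022)]
    o.append(overlay("side",cv2.imread("pics/side11.png")[:,:,::-1],(285,100,75,75),C,"",5.3))
cv2.imwrite("pics/m12.png",np.hstack(o))
E
```

```text
0.187 [0.58362964 0.22238194 0.187     ] side top row 127.2591223492166 cols 318.43543225457626 325.7242468174878
0.193 [0.58285202 0.22131207 0.193     ] side top row 125.76106494629207 cols 318.25602099505716 325.5676502662785
0.199 [0.5820744  0.22024219 0.199     ] side top row 124.2536396218662 cols 318.07548150544176 325.41006875769295
0.072 [ 0.53541538 -0.25462968  0.072     ] side top row 268.1044305803844 obs 265.5
0.078 [ 0.53490354 -0.2536046   0.078     ] side top row 266.16398345051624 obs 265.5
0.084 [ 0.5343917  -0.25257951  0.084     ] side top row 264.2136506541793 obs 265.5
[99, 93, 93, 83, 87, 69, 44, 43, 38, 40, 40, 43, 38, 35, 39, 50, 76, 83, 103, 120, 100, 90, 91]
[197, 190, 187, 194, 194, 198, 123, 45, 38, 39, 38, 42, 43, 89, 174, 196, 198, 197, 195, 195]
```

View pics/m12.png

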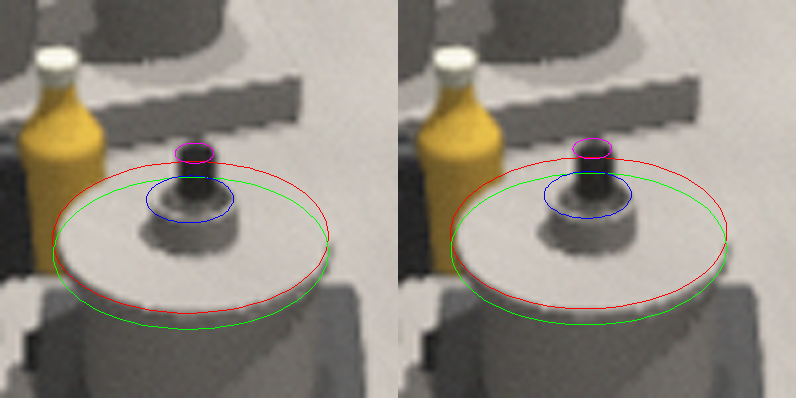

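Emit:
play_rows --plan '[{"travel": [0.02, 0.026, 0], "turn": [0, 0, 0], "hand": 0.95}, {"travel": [0.045, 0.058, 0], "turn": [0, 0, 0], "hand": 0.95}, {"travel": [0.07, 0.091, 0], "turn": [0, 0, 0], "hand": 0.95}, {"travel": [0.095, 0.124, 0], "turn": [0, 0, 0], "hand": 0.95}, {"travel": [0.12, 0.156, 0], "turn": [0, 0, 0], "hand": 0.95}, {"travel": [0.145, 0.189, 0], "turn": [0, 0, 0], "hand": 0.95}, {"travel": [0.17, 0.221, 0], "turn": [0, 0, 0], "hand": 0.95}, {"travel": [0.195, 0.254, 0], "turn": [0, 0, 0], "hand": 0.95}, {"travel": [0.215, 0.28, 0], "turn": [0, 0, 0], "hand": 0.95}, {"travel": [0.2295, 0.2985, 0], "turn": [0, 0, 0], "hand": 0.95}, {"travel": [0.2295, 0.2985, -0.01], "turn": [0, 0, 0], "hand": 0.95}, {"travel": [0.2295, 0.2985, -0.03], "turn": [0, 0, 0], "hand": 0.95}, {"travel": [0.2295, 0.2985, -0.05], "turn": [0, 0, 0], "hand": 0.95}, {"travel": [0.2295, 0.2985, -0.07], "turn": [0, 0, 0], "hand": 0.95}, {"travel": [0.2295, 0.2985, -0.085], "turn": [0, 0, 0], "hand": 0.95}, {"travel": [0.2295, 0.2985, -0.09], "turn": [0, 0, 0], "hand": 0.95}, {"travel": [0.2295, 0.2985, -0.09], "turn": [0, 0, 0], "hand": 0.95}]'

```text
time: 16.9
eef_pos: [0.5808, 0.2203, 0.2138]
tool_rot: [[1.0, -0.0, -0.003], [-0.0, -1.0, -0.0], [-0.003, 0.0, -1.0]]
contact_force: [-1.6, -0.2, 0.7]
gripper_width: 0.0811
```

```bash
python3 - <<'E'
from fit import *
s=get_state();print(s["eef_pos"],s["contact_force"],s["gripper_width"])
im=snapshot("side");cv2.imwrite("pics/side13.png",im[:,:,::-1])
cv2.imwrite("pics/m13.png",overlay("side",im,(280,80,90,90),[],"",6))
E
```

```text
[0.58081187 0.22030571 0.21377531] [-1.64505997 -0.20810557  0.67511456] 0.081083269586909
```

View pics/m13.png

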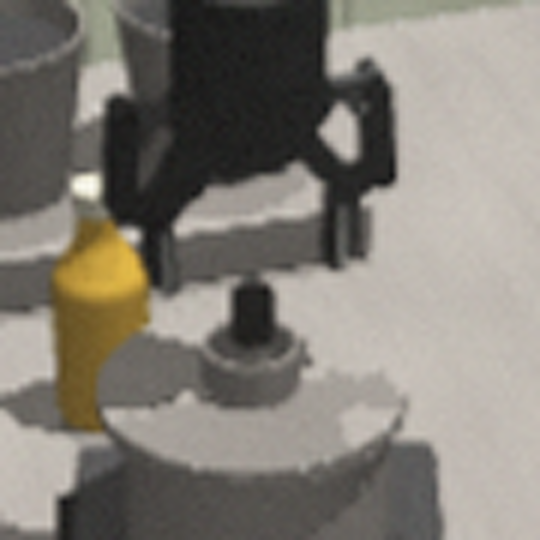

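Emit:
play_rows --plan '[{"travel": [0, 0, -0.012], "turn": [0, 0, 0], "hand": 0.95}, {"travel": [0, 0, -0.024], "turn": [0, 0, 0], "hand": 0.95}, {"travel": [0, 0, -0.036], "turn": [0, 0, 0], "hand": 0.95}, {"travel": [0, 0, -0.044], "turn": [0, 0, 0], "hand": 0.95}, {"travel": [0, 0, -0.049], "turn": [0, 0, 0], "hand": 0.95}, {"travel": [0, 0, -0.049], "turn": [0, 0, 0], "hand": 0.95}, {"travel": [0, 0, -0.049], "turn": [0, 0, 0], "hand": 0.8}, {"travel": [0, 0, -0.049], "turn": [0, 0, 0], "hand": 0.7}]' --newtons 40

```text
time: 17.75
eef_pos: [0.5815, 0.2203, 0.1669]
tool_rot: [[1.0, -0.0, 0.001], [-0.0, -1.0, 0.0], [0.001, -0.0, -1.0]]
contact_force: [1.8, 0.5, -0.2]
gripper_width: 0.0598
```

```bash
python3 - <<'E'
from fit import *
s=get_state();print(s["eef_pos"],s["contact_force"],s["gripper_width"])
im=snapshot("side");cv2.imwrite("pics/side14.png",im[:,:,::-1])
cv2.imwrite("pics/m14.png",overlay("side",im,(280,80,90,90),[],"",6))
E
```

```text
[0.58154334 0.22026686 0.16690281] [ 1.78349178  0.53400908 -0.17215634] 0.05982359596636374
```

View pics/m14.png

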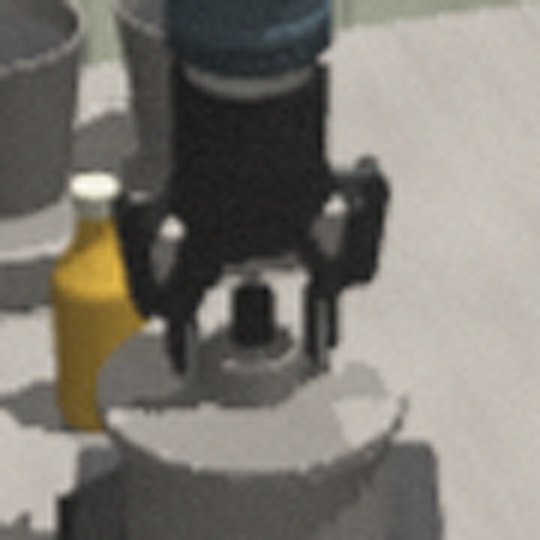

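Emit:
play_rows --plan '[{"travel": [0, 0, 0], "turn": [0, 0, 0], "hand": 0.6}, {"travel": [0, 0, 0], "turn": [0, 0, 0], "hand": 0.5}, {"travel": [0, 0, 0], "turn": [0, 0, 0], "hand": 0.4}, {"travel": [0, 0, 0], "turn": [0, 0, 0], "hand": 0.4}, {"travel": [0, 0, 0], "turn": [0, 0, 0], "hand": 0.2}, {"travel": [0, 0, 0], "turn": [0, 0, 0], "hand": 0.2}, {"travel": [0, 0, 0], "turn": [0, 0, 0], "hand": 0.2}]' --newtons 60

```text
time: 18.5
eef_pos: [0.5815, 0.2203, 0.1673]
tool_rot: [[1.0, -0.0, 0.001], [-0.0, -1.0, 0.0], [0.001, -0.0, -1.0]]
contact_force: [-0.7, -0.1, 5.3]
gripper_width: 0.0483
```

```bash
python3 - <<'E'
from fit import *
s=get_state();print(s["eef_pos"],s["contact_force"],s["wrist_torque"],s["gripper_width"])
im=snapshot("side");cv2.imwrite("pics/side15.png",im[:,:,::-1])
cv2.imwrite("pics/m15.png",overlay("side",im,(280,80,90,90),[],"",6))
E
```

```text
[0.58145786 0.22029634 0.16733435] [-0.73666028 -0.11201787  5.25830821] [-0.01727218  0.38312743 -0.04435264] 0.048252456831449214
```

View pics/m15.png

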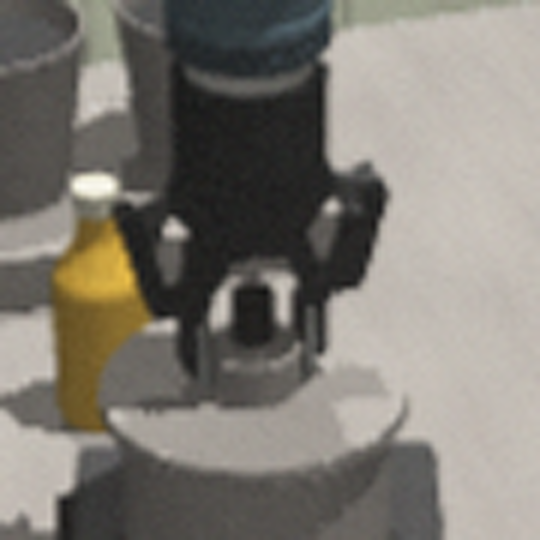

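Emit:
play_rows --plan '[{"travel": [0, 0, 0.002], "turn": [0, 0, 0], "hand": 0.2}, {"travel": [0, 0, 0.005], "turn": [0, 0, 0], "hand": 0.2}, {"travel": [0, 0, 0.009], "turn": [0, 0, 0], "hand": 0.2}, {"travel": [0, 0, 0.014], "turn": [0, 0, 0], "hand": 0.2}, {"travel": [0, 0, 0.02], "turn": [0, 0, 0], "hand": 0.2}, {"travel": [0, 0, 0.027], "turn": [0, 0, 0], "hand": 0.2}, {"travel": [0, 0, 0.035], "turn": [0, 0, 0], "hand": 0.2}, {"travel": [0, 0, 0.044], "turn": [0, 0, 0], "hand": 0.2}, {"travel": [0, 0, 0.054], "turn": [0, 0, 0], "hand": 0.2}, {"travel": [0, 0, 0.064], "turn": [0, 0, 0], "hand": 0.2}, {"travel": [0, 0, 0.074], "turn": [0, 0, 0], "hand": 0.2}, {"travel": [0, 0, 0.084], "turn": [0, 0, 0], "hand": 0.2}, {"travel": [0, 0, 0.094], "turn": [0, 0, 0], "hand": 0.2}, {"travel": [0, 0, 0.103], "turn": [0, 0, 0], "hand": 0.2}, {"travel": [0, 0, 0.11], "turn": [0, 0, 0], "hand": 0.2}, {"travel": [0, 0, 0.116], "turn": [0, 0, 0], "hand": 0.2}, {"travel": [0, 0, 0.12], "turn": [0, 0, 0], "hand": 0.2}, {"travel": [0, 0, 0.121], "turn": [0, 0, 0], "hand": 0.2}, {"travel": [0, 0, 0.121], "turn": [0, 0, 0], "hand": 0.2}, {"travel": [0, 0, 0.121], "turn": [0, 0, 0], "hand": 0.2}]'

```text
time: 20.55
eef_pos: [0.5809, 0.2201, 0.2868]
tool_rot: [[1.0, -0.0, -0.001], [-0.0, -1.0, -0.0], [-0.001, 0.0, -1.0]]
contact_force: [-0.3, -0.5, -2.0]
gripper_width: 0.0477
```

```bash
python3 - <<'E'
from fit import *
s=get_state();print(s["time"],s["eef_pos"],s["contact_force"],s["wrist_torque"],s["gripper_width"],s["tool_rot"].round(4).tolist())
o=[]
t=s["eef_pos"];x,y=t[:2]
for c,b in(("top",(195,125,90,90)),("side",(275,50,90,130))):
    im=snapshot(c);cv2.imwrite(f"pics/{c}16.png",im[:,:,::-1])
    o.append(overlay(c,im,b,[(x,y,.258,.16),(x,y,.247,.16),(.582,.2205,.193,.022)][:2+(c=="side")],"",4.4))
h=max(a.shape[0] for a in o);o=[cv2.copyMakeBorder(a,0,h-a.shape[0],0,0,0) for a in o]
cv2.imwrite("pics/m16.png",np.hstack(o))
fit({"top":"pics/top16.png","side":"pics/side16.png"},[("skirt",(x,y),[(.247,.16)]),("plate",(x,y),[(.257,.16)]),("pot",(.58,.219),[(.135,.14),(.135,.134)])],.01)
E
```

```text
20.55 [0.58094538 0.22014009 0.28683329] [-0.31750913 -0.50289886 -2.02486499] [ 0.08332859 -0.02101869  0.01467124] 0.04765773600168389 [[1.0, -0.0003, -0.0009], [-0.0003, -1.0, -0.0001], [-0.0009, 0.0001, -1.0]]
skirt top 0.5799453823341386 0.22014009447456284 90.1 60.4
skirt side 0.5749453823341386 0.21914009447456284 106.5 93.6
skirt both 0.5799453823341386 0.22014009447456284 191.2 153.6
plate top 0.5789453823341386 0.21914009447456284 89.1 59.5
plate side 0.5799453823341386 0.21914009447456284 105.6 90.3
plate both 0.5799453823341386 0.21914009447456284 194.4 148.2
pot top 0.587 0.218 176.1 135.6
pot side 0.585 0.22 203.1 166.7
pot both 0.585 0.219 376.1 301.4
```

View pics/m16.png

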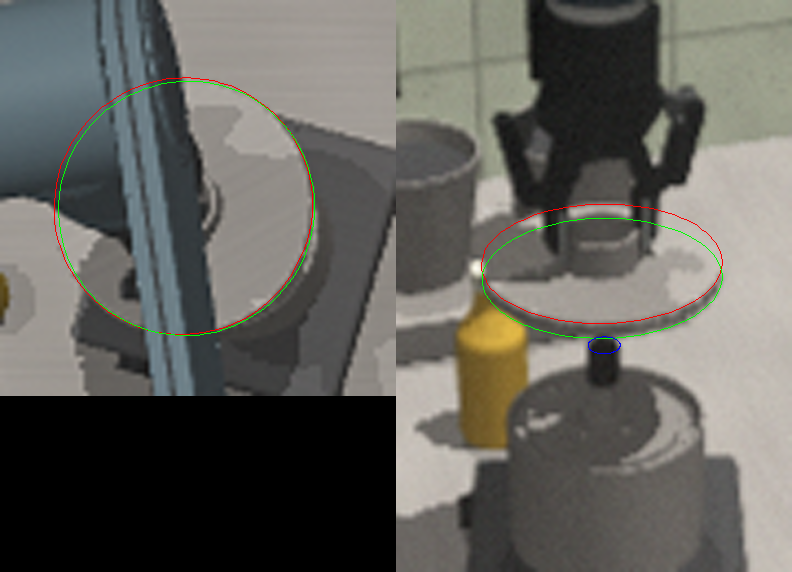

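```bash
python3 - <<'E'
from fit import *
im=cv2.imread("pics/side16.png")[:,:,::-1]
a=overlay("side",im,(295,120,60,50),[],"",6.6);b=overlay("side",im,(295,120,60,50),[(.581,.22,.135,.14),(.581,.22,.135,.134),(.582,.2205,.126,.126),(.582,.2205,.132,.108)],"",6.6)
cv2.imwrite("pics/m17.png",np.hstack([a,b]))
E
```

```text
(no output)
```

View pics/m17.png

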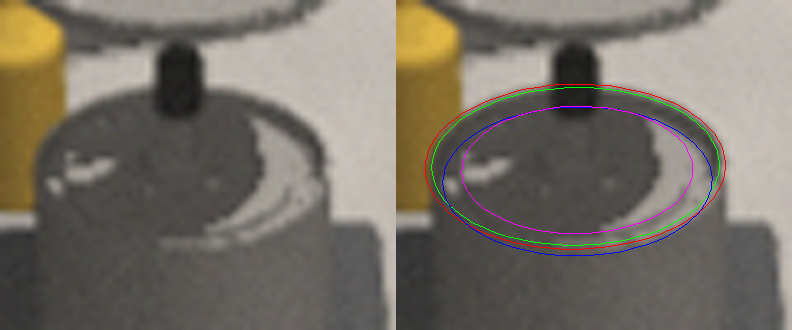

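View pics/side16.png

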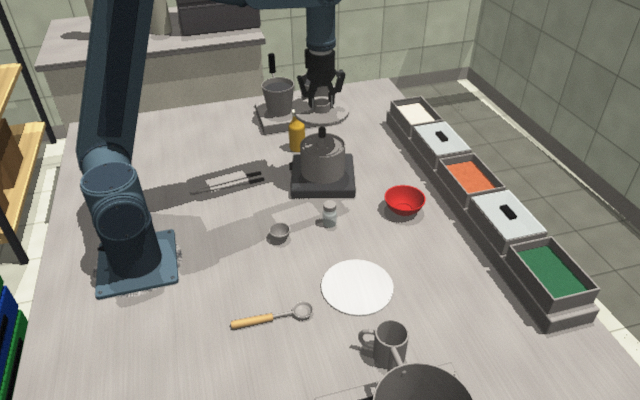

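```bash
python3 -c "
from station import *
print(finish_job()); s=get_state(); print(s['time'],s['eef_pos'],s['gripper_width'])"
```

```text
the job is handed in; nothing more can be done
None
the job is handed in; nothing more can be done
```

I handed the job in at about 20.7 s. The inner lid is seated in the pot, and the gripper is holding the cover about 12 cm above where it rested.

**Lowering the pair:** I carried both lids together by the knob. On the first try the lid caught on the pot rim at about 12 N. I backed off, moved it 1.5 mm in x and 3 mm in y, and it then went in. I pressed it home to about 13 N and let go.

**Lifting the cover:** I gripped the collar and lifted the cover alone, straight up. The tool height went from 0.1673 to 0.2868 m.

**Last checks:**
- **Cover:** it is level in the side view. It sits within about 2 mm of the pot centre, and the force reading (2 N down) matches the cover's weight alone.
- **Inner lid:** it is visible inside the pot. The knob's height, measured from the two cameras just before the cover was lifted, matches the seated height of 193 mm. The arm's reading at the press was about 0.8 mm higher than I expected, which is within the measuring error.
- **Other things on the counter:** they look undisturbed in the final side picture.

**Disagreements:** the cameras differed from each other by 2 to 4 mm on the pot and cover positions. The automatic collar fit was unreliable, so I judged the collar from the pictures.

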